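# Throw the interlocked isolator levers in the order the bank allows

## Task

Switch on the interlocked isolator bank: throw all three levers from off, leaning towards its front, fully over to on, leaning to its back, and leave them there. The interlock lets them go only one after another, in an unmarked order that changes every time; a lever whose turn has not come stops dead after a few degrees, so feel for that, never force it, and try another. Push gently, and leave the vial and the dropper bottle beside the bank where they stand.

Things in the scene. Friction and masses are not known exactly. Their poses are not given: they have to be found in the camera images.
- bank: grey switch housing fixed to the table, 130 mm deep (x), 220 wide (y), 75 high, metal top plate, three levers in a row on top. Origin: centre of its underside. x points front to back (the way the levers are thrown), y to its left, z up. Levers pivot about its y axis at x = 0, z = 70 mm, y = +75 (left), 0 (middle), -75 mm (right). More than 25 N on housing or levers is too much
- lever_left_knob (a point): middle of the left lever's black grip, 78 mm from its pivot. Each lever is a 10 mm steel rod with a round black grip, 20 mm in diameter, from 56 to 98 mm from the pivot; its top is about 160 mm above the table leaning either way, 168 mm upright. All three look alike
- lever_middle_knob (a point): the same point of the middle lever
- lever_right_knob (a point): the same point of the right lever
- lever_left (a joint): left lever's angle, rad: 0 = off, leaning 0.45 to the front; 0.45 = upright; 0.90 = fully on, at its end stop, leaning 0.45 to the back. It stays where it is left. A free lever resists with friction only: 3 to 6 N at the grip (0.22 N m about the pivot)
- lever_middle (a joint): middle lever's angle, as for the left. Any lever whose turn has not come meets a hard stop at about 0.12 rad (10 mm of travel at the grip)
- lever_right (a joint): right lever's angle, as for the left. Throwing the lever whose turn it is beyond about 0.75 rad releases the next one, which then stays released
- vial_blue: small glass vial with a blue cap, 27 mm in diameter, 58 mm high, standing beside the left end of the bank; not to be moved. Origin: centre of its underside
- dropper: brown dropper bottle with a grey rubber bulb, 36 mm in diameter, 101 mm high, standing close behind the bank; not to be moved. Origin: centre of its underside

How it is judged:
At the end, for the whole second after the job is handed in: All three levers stand fully over to the back, each at more than 0.80 rad of its 0.90 rad swing, and at rest (value of joint each of lever_left, lever_middle, lever_right above 0.8 rad and velocity of joint lever_left between -0.05 and 0.05 rad/s and velocity of joint lever_middle between -0.05 and 0.05 rad/s and velocity of joint lever_right between -0.05 and 0.05 rad/s); the robot touches nothing.
It fails at once if a lever or the housing is pressed with more than 25 N (contact force between any of the fingers, the arm and bank above 25 N).
It fails at once if the vial or the dropper bottle beside the bank is moved more than 20 mm (distance of any of vial_blue, dropper from where it was at the start of the episode above 0.02 m).
It also fails if it takes over 64 s, if anything falls off the work surface, if the arm or the gripper's body presses on something with over 40 N, if the wrist force passes 120 N, or if a joint passes its speed limit or range.

## Robot

A 6-joint arm with a two-finger parallel gripper is mounted at the origin on a cart in front of the work surface, level with it; the furniture and walls round the work are solid. World frame = base frame: x ahead of the robot, y to its left, z up, the work surface at z = 0. Lengths are in m, angles in rad, forces in N, time in s.
With the tool pointing down it reaches from about 0.225 to 0.875 m from the base axis. Payload 3.4 kg.
Tool frame: the origin (TCP) lies at the very end of the fingers, on their centre line; the grasp point (between the pads) lies behind it (manip.grasp_offset is the z of the grasp point in the tool frame, in m); z points along the fingers, y is the line along which they close (so a half turn about z gives the same grasp; the last joint's range is limited). The gripper opens to 85 mm and grips with 20 to 120 N. Pads are 22 mm wide; open, the fingers measure 114 mm over their backs; the gripper's body (76 mm by 85 mm) begins 54 mm behind the grasp point. The pads swing forward as they close: fully open they stand 13 mm farther back than shut.
Start: joints at [1.009, 0.276, 1.505, -0, 1.361, -0.121], TCP at [0.245, 0.52, 0.231] pointing down, gripper open.
Joint ranges: [-2.89, 2.89], [-0.75, 2.08], [0.22, 2.7], [-1.18, 4.32], [0.11, 2.71], [-2.7, 2.7]. Speed limits (rad/s): [2.57, 2.57, 3.14, 3.14, 3.14, 3.14].

## Interface

Orientations are given as a unit quaternion [w, x, y, z].
In Python, from rig import manip gives the robot as it stands.
- The arm moves only by the shell command python3 -m pendant 'ROWS' [FORCE]. ROWS is JSON, a list of rows, each an object of numbers: "dx", "dy", "dz": the shift along the tool's x, y, z in m; "rx", "ry", "rz": the turn, a rotation vector about the tool's x, y, z in degrees; "hand": the finger opening in m, from 0 to 0.0854. In form: [{"dx": .., "dy": .., "dz": .., "rx": .., "ry": .., "rz": .., "hand": ..}, ...]. A call has 1 to 12 rows; each row shifts and turns the commanded pose from where the row before left it, along the tool's axes as they then stand; what a row does not reach is not made up. A row lasts 1/12 s, in which the tool goes at most 41.7 mm and 7.16 degrees, less where a joint would pass 70% of its speed; a pose out of reach is approached as far as the arm can. A call is refused whole if a number of a shift passes 0.0417 or a number of a turn 7.16, either way. A call with a gripper value outside its range is refused whole. The fingers move at their own pace and stop on an object; FORCE is the grip in N (left out, the last holds). Time passes only in rows, so rows that do not move let the fingers close. It gives the time, the measured TCP pose, the force, the opening and the grip force at its end, in the units of the state.
- manip.get_state(): the state, without advancing time (a new reading comes with each control period).
- manip.get_image(name): name is "scene" or "top" or "wrist"; returns a dict with "frame" (420x560x3 uint8, red, green, blue), "fx", "fy", "cx", "cy" (pixels), "distortion" ([k1, k2, p1, p2, k3] as OpenCV has them; the pictures are not rectified), "position" and "attitude" of the camera in the world; the wrist camera has in their place "mount" (4x4, takes a point from camera to tool coordinates, whose origin is the TCP and whose axes are the flange's). Camera axes: x right, y up, looking along -z (the intrinsics and any distortion apply to the point x, -y, -z); pixel columns grow to the right and rows downward; lengths in m; the calibration is good to about 2 mm. A picture is of the moment at which its call begins: read the wrist's pose just before it. There is no depth.
- manip.sign_off(): hands the job in; it is judged then, once.
The state is a dict: "clock": time; "qpos": joint angles; "qd": joint speeds; "effort": joint torques, N m; "position": TCP position; "ee_rot": TCP orientation; "contact_force": force on the tool from outside, world axes, zero at the start; "moment": the same for the moment, N m; "width": finger opening in m; "gripper_force": force on a finger pad.
Only numpy, scipy, OpenCV 4.12 (cv2) and the standard library are available. Lean on these libraries where they do the work, as an engineer would, in place of code of your own. Each camera call takes 0.05 s, during which the arm holds its last target. There are 200 camera calls.

## Working session

There is one attempt and no reset: what is moved stays moved. The work goes in short steps, Python scripts to look and compute and a shell command to move; the robot and the scene stay as the last step left them, time stands still between calls to the robot, and variables do not carry over. Pictures are saved under pics/ and viewed, at most 10 in all, crops included, and the job is handed in when it is done.

```bash
mkdir -p pics; ls; python3 - <<'E'
from rig import manip
import cv2
print(manip.get_state(), manip.grasp_offset)
for n in ("scene","top"):
    d=manip.get_image(n); cv2.imwrite(f"pics/{n}0.png",d["frame"][:,:,::-1]); d.pop("frame"); print(n,d)
E
```

```text
pics
{'clock': 0.0, 'qpos': array([ 1.00898698e+00,  2.76614609e-01,  1.50613900e+00,  1.98914760e-05,
        1.36071014e+00, -1.20974277e-01]), 'qd': array([ 1.80738370e-04,  1.48140881e-03,  4.58314975e-04,  1.09009610e-03,
        6.50567564e-05, -5.80825189e-04]), 'effort': array([ 2.46424488e-04, -4.16778266e+01, -2.45808005e+01, -2.24409346e-04,
        1.06468305e-02, -6.06002928e-06]), 'position': array([0.24504871, 0.51958043, 0.2304262 ]), 'ee_rot': array([-3.22384932e-04,  2.18639014e-01,  9.75805363e-01, -8.78302904e-04]), 'contact_force': array([-0.38878265, -0.11556525, -0.33557327]), 'moment': array([-0.04605627,  0.02962049,  0.01358586]), 'gripper_force': 0.0, 'width': 0.08498538967062481} -0.0187
scene {'fx': 490.0961906857299, 'fy': 490.0961906857299, 'cx': 279.9635970026798, 'cy': 209.9827306889298, 'distortion': array([-0.17716339,  0.        ,  0.        ,  0.        ,  0.        ]), 'position': array([0.08710382, 0.01266746, 0.76058724]), 'attitude': array([ 0.84220076,  0.30844268, -0.14625139, -0.41733863])}
top {'fx': 447.21226731126177, 'fy': 447.21226731126177, 'cx': 283.0965076295979, 'cy': 217.3983967284085, 'distortion': array([0.00023566, 0.        , 0.        , 0.        , 0.        ]), 'position': array([0.40659562, 0.3658347 , 0.94866958]), 'attitude': array([ 0.71460201,  0.03360957, -0.03618454, -0.69778582])}
```

View pics/scene0.png

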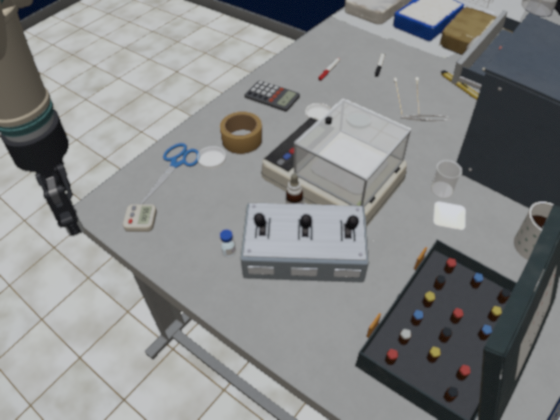

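View pics/top0.png

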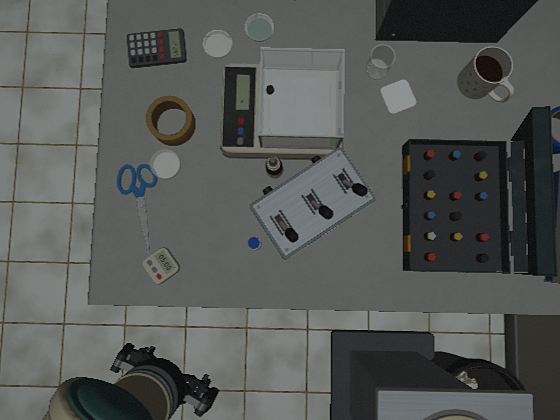

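Scene view: the bank's front faces the viewer, with grips at (261,218), (306,221) and (352,222). The vial is at (227,238) and the dropper at (295,188). Top view: plate corners are roughly (250,205), (337,150), (375,198) and (286,258), and the grips are at (291,235), (326,212) and (359,189), leaning to the lower right (front). The dropper is at (274,165) and the vial at (254,243).

```bash
cat > h.py <<'E'
import numpy as np, cv2
from scipy.spatial.transform import Rotation as R
from rig import manip
def rot(q): return R.from_quat(np.r_[q[1:],q[0]]).as_matrix()
def K(d): return np.array([[d["fx"],0,d["cx"]],[0,d["fy"],d["cy"]],[0,0,1]])
def ray(d,p):
    u=cv2.undistortPoints(np.array([[p]],float),K(d),d["distortion"])[0,0]
    v=rot(d["attitude"])@np.array([u[0],-u[1],-1]); return np.array(d["position"]),v/np.linalg.norm(v)
def plane(d,p,z):
    o,v=ray(d,p); return o+v*(z-o[2])/v[2]
def cross(d1,p1,d2,p2):
    o,v=ray(d1,p1); a,b=ray(d2,p2)
    s=np.linalg.lstsq(np.c_[v,-b],a-o,rcond=None)[0]; x,y=o+s[0]*v,a+s[1]*b
    return (x+y)/2,np.linalg.norm(x-y)
def blobs(m,roi,amin):
    x0,y0,x1,y1=roi; n,_,st,c=cv2.connectedComponentsWithStats(m[y0:y1,x0:x1].astype(np.uint8))
    return sorted([(round(c[i][0]+x0,1),round(c[i][1]+y0,1),int(st[i][4])) for i in range(1,n) if st[i][4]>=amin])
E
python3 - <<'E'
from h import *
t=manip.get_image("top"); s=manip.get_image("scene")
ft,fs=[d["frame"].astype(int) for d in (t,s)]
bt=blobs(ft.max(2)<45,(245,140,385,265),30); bs=blobs(fs.max(2)<50,(245,205,365,240),25)
print(bt,bs)
m=(ft.min(2)>125).astype(np.uint8)[140:270,240:385]; m=cv2.morphologyEx(m,cv2.MORPH_CLOSE,np.ones((9,9)))
c=max(cv2.findContours(m,0,2)[0],key=cv2.contourArea); r=cv2.minAreaRect(c)
box=cv2.boxPoints(r)+[240,140]; P=np.array([plane(t,p,.075) for p in box])
print(box.round(1).tolist(),P.round(3).tolist(),P.mean(0).round(4),[np.linalg.norm(P[i]-P[i-1]).round(4) for i in range(4)])
for n,p in enumerate([(291,235),(326,212),(359,189)]): print(n,plane(t,p,.14).round(3), [x.round(4) if n is None else x for x in cross(t,p,s,[(261,219),(306,221),(352,222)][n])])
for nm,m in (("top",ft),("scene",fs)):
    print(nm,"blue",blobs((m[:,:,2]-m[:,:,0]>60),(200,180,300,260),15))
print("dropper",plane(t,(274,165),.09))
E
```

```text
[(np.float64(248.5), np.float64(143.0), 56), (np.float64(267.1), np.float64(189.8), 48), (np.float64(274.5), np.float64(170.2), 83), (np.float64(278.2), np.float64(218.3), 31), (np.float64(290.9), np.float64(234.4), 135), (np.float64(307.5), np.float64(158.3), 72), (np.float64(309.9), np.float64(197.6), 36), (np.float64(325.4), np.float64(211.6), 137), (np.float64(342.8), np.float64(179.9), 54), (np.float64(359.2), np.float64(189.2), 142)] [(np.float64(259.9), np.float64(221.5), 82), (np.float64(305.5), np.float64(222.5), 85), (np.float64(351.2), np.float64(223.6), 95)]
[[263.0, 221.0], [271.0, 221.0], [271.0, 230.0], [263.0, 230.0]] [[0.485, 0.403, 0.075], [0.486, 0.387, 0.075], [0.468, 0.387, 0.075], [0.467, 0.402, 0.075]] [0.4765 0.3948 0.075 ] [np.float64(0.0177), np.float64(0.0157), np.float64(0.0177), np.float64(0.0157)]
0 [0.455 0.349 0.14 ] [array([0.4567529 , 0.34701371, 0.14377161]), np.float64(0.005292927849978685)]
1 [0.498 0.286 0.14 ] [array([0.49879956, 0.28562137, 0.14317739]), np.float64(0.001908387849384264)]
2 [0.542 0.226 0.14 ] [array([0.54275241, 0.22566204, 0.14165023]), np.float64(0.002139404052199366)]
top blue [(np.float64(253.2), np.float64(242.3), 89)]
scene blue [(np.float64(225.7), np.float64(234.8), 104)]
dropper [0.59401383 0.38388249 0.09      ]
```

```bash
cat >> h.py <<'E'
C=np.array([.526,.3055]); YAW=np.radians(35.2)
def bank(p):
    d=np.array(p)[:2]-C; c,s=np.cos(YAW),np.sin(YAW); return np.r_[c*d[0]+s*d[1],-s*d[0]+c*d[1],p[2]]
def st():
    s=manip.get_state(); Rm=rot(s["ee_rot"]); f=s["contact_force"]; c,n=np.cos(YAW),np.sin(YAW)
    print("t",round(s["clock"],2),"bank mm",(bank(s["position"])*1e3).round(1),"toolx yaw",np.degrees(np.arctan2(Rm[1,0],Rm[0,0])).round(1),"tilt",Rm[:2,2].round(3),"F bank",[round(float(v),1) for v in (c*f[0]+n*f[1],-n*f[0]+c*f[1],f[2])],"w",round(s["width"],4))
E
cat > st.py <<'E'
from h import *
st()
E
python3 - <<'E'
from h import *
t=manip.get_image("top")
for p in [(250,205),(337,150),(375,198),(286,258)]: print((bank(plane(t,p,.075))*1e3).round(0))
print("vial",bank(plane(t,(253.2,242.3),.055)),"dropper",bank(plane(t,(274,165),.09)))
E
python3 -m pendant '[{"rz":5.9,"hand":0},{"rz":5.9,"hand":0},{"rz":5.9,"hand":0},{"rz":5.9,"hand":0},{"rz":5.9,"hand":0},{"hand":0}]'; python3 st.py
```

```text
[ 63. 107.  75.]
[ 59. -98.  75.]
[ -62. -106.   75.]
[-62. 106.  75.]
vial [3.65442508e-05 1.42685018e-01 5.50000000e-02] dropper [0.10075936 0.02484448 0.09      ]
t 0.25 bank mm [-105.9  337.   230.9] toolx yaw 154.7 tilt [-0.    -0.001] F bank [-0.6, -0.0, -0.0] w 0.085invalid input
```

```bash
python3 -m pendant '[{"dx":0,"dy":0,"dz":0,"rx":0,"ry":0,"rz":5.9,"hand":0},{"dx":0,"dy":0,"dz":0,"rx":0,"ry":0,"rz":5.9,"hand":0},{"dx":0,"dy":0,"dz":0,"rx":0,"ry":0,"rz":5.9,"hand":0},{"dx":0,"dy":0,"dz":0,"rx":0,"ry":0,"rz":5.9,"hand":0},{"dx":0,"dy":0,"dz":0,"rx":0,"ry":0,"rz":5.9,"hand":0}]'; python3 st.py
```

```text
clock: 0.67
position: [0.2453, 0.52, 0.2312]
ee_rot: [-0.0, 0.462, 0.887, -0.0]
contact_force: [-0.7, -0.6, -0.2]
width: 0.0256
gripper_force: 0.0
t 0.67 bank mm [-105.8  337.1  231.2] toolx yaw 125.0 tilt [-0. -0.] F bank [-0.9, -0.1, -0.2] w 0.0256
```

```bash
python3 -m pendant '[{"dx":-0.026,"dy":0.002,"dz":0,"rx":0,"ry":0,"rz":0,"hand":0},{"dx":-0.026,"dy":0.002,"dz":0,"rx":0,"ry":0,"rz":0,"hand":0},{"dx":-0.026,"dy":0.002,"dz":0,"rx":0,"ry":0,"rz":0,"hand":0},{"dx":-0.026,"dy":0.002,"dz":0,"rx":0,"ry":0,"rz":0,"hand":0},{"dx":-0.026,"dy":0.002,"dz":0,"rx":0,"ry":0,"rz":0,"hand":0},{"dx":-0.026,"dy":0.002,"dz":0,"rx":0,"ry":0,"rz":0,"hand":0},{"dx":-0.026,"dy":0.002,"dz":0,"rx":0,"ry":0,"rz":0,"hand":0},{"dx":-0.026,"dy":0.002,"dz":0,"rx":0,"ry":0,"rz":0,"hand":0},{"dx":-0.026,"dy":0.002,"dz":0,"rx":0,"ry":0,"rz":0,"hand":0},{"dx":-0.026,"dy":0.002,"dz":0,"rx":0,"ry":0,"rz":0,"hand":0},{"dx":0,"dy":0,"dz":0,"rx":0,"ry":0,"rz":0,"hand":0}]'; python3 st.py
```

```text
clock: 1.58
position: [0.4145, 0.3161, 0.2312]
ee_rot: [0.001, 0.462, 0.887, -0.001]
contact_force: [0.1, -0.1, -0.3]
width: -0.0001
gripper_force: 0.0
t 1.58 bank mm [-85.   72.9 231.2] toolx yaw 125.0 tilt [ 0.002 -0.002] F bank [-0.0, -0.2, -0.3] w -0.0001
```

```bash
python3 -m pendant '[{"dx":0,"dy":0,"dz":0.024,"rx":0,"ry":0,"rz":0,"hand":0},{"dx":0,"dy":0,"dz":0.024,"rx":0,"ry":0,"rz":0,"hand":0},{"dx":0,"dy":0,"dz":0.024,"rx":0,"ry":0,"rz":0,"hand":0},{"dx":0,"dy":0,"dz":0.024,"rx":0,"ry":0,"rz":0,"hand":0},{"dx":0,"dy":0,"dz":0,"rx":0,"ry":0,"rz":0,"hand":0},{"dx":0,"dy":0,"dz":0,"rx":0,"ry":0,"rz":0,"hand":0}]'; python3 st.py
```

```text
clock: 2.08
position: [0.4107, 0.3192, 0.1345]
ee_rot: [-0.001, 0.46, 0.888, -0.001]
contact_force: [0.1, 0.3, 0.4]
width: -0.0001
gripper_force: 0.0
t 2.08 bank mm [-86.4  77.6 134.5] toolx yaw 125.3 tilt [-0.003 -0.001] F bank [0.3, 0.2, 0.4] w -0.0001
```

```bash
python3 -m pendant '[{"dx":0,"dy":0.004,"dz":0,"rx":0,"ry":0,"rz":0,"hand":0},{"dx":0,"dy":0.004,"dz":0,"rx":0,"ry":0,"rz":0,"hand":0},{"dx":0,"dy":0.004,"dz":0,"rx":0,"ry":0,"rz":0,"hand":0},{"dx":0,"dy":0.002,"dz":0,"rx":0,"ry":0,"rz":0,"hand":0},{"dx":0,"dy":0.002,"dz":0,"rx":0,"ry":0,"rz":0,"hand":0},{"dx":0,"dy":0.002,"dz":0,"rx":0,"ry":0,"rz":0,"hand":0}]'; python3 st.py
```

```text
clock: 2.58
position: [0.4268, 0.3299, 0.1357]
ee_rot: [0.0, 0.46, 0.888, 0.0]
contact_force: [-0.6, 0.5, -1.0]
width: -0.0002
gripper_force: 0.0
t 2.58 bank mm [-67.   77.1 135.7] toolx yaw 125.2 tilt [0.001 0.   ] F bank [-0.2, 0.7, -1.0] w -0.0002
```

```bash
python3 -m pendant '[{"dx":0,"dy":0.0015,"dz":0,"rx":0,"ry":0,"rz":0,"hand":0},{"dx":0,"dy":0.0015,"dz":0,"rx":0,"ry":0,"rz":0,"hand":0},{"dx":0,"dy":0.0015,"dz":0,"rx":0,"ry":0,"rz":0,"hand":0}]'; python3 st.py
```

```text
clock: 2.83
position: [0.4301, 0.3323, 0.1353]
ee_rot: [-0.0, 0.46, 0.888, -0.0]
contact_force: [0.5, 0.1, -0.1]
width: -0.0001
gripper_force: 0.0
t 2.83 bank mm [-62.9  77.1 135.3] toolx yaw 125.2 tilt [-0. -0.] F bank [0.4, -0.2, -0.1] w -0.0001
```

```bash
python3 -m pendant '[{"dx":0,"dy":0.0015,"dz":0,"rx":0,"ry":0,"rz":0,"hand":0},{"dx":0,"dy":0.0015,"dz":0,"rx":0,"ry":0,"rz":0,"hand":0}]'; python3 st.py
```

```text
clock: 3.0
position: [0.4324, 0.3339, 0.1353]
ee_rot: [-0.0, 0.46, 0.888, -0.0]
contact_force: [-2.6, -2.2, 1.3]
width: -0.0003
gripper_force: 1.7
t 3.0 bank mm [-60.1  77.1 135.3] toolx yaw 125.2 tilt [-0.001 -0.   ] F bank [-3.4, -0.3, 1.3] w -0.0003
```

```bash
python3 -m pendant '[{"dx":0,"dy":0.0015,"dz":0,"rx":0,"ry":0,"rz":0,"hand":0},{"dx":0,"dy":0.0015,"dz":0,"rx":0,"ry":0,"rz":0,"hand":0},{"dx":0,"dy":0.0015,"dz":0,"rx":0,"ry":0,"rz":0,"hand":0}]'; python3 st.py
```

```text
clock: 3.25
position: [0.4334, 0.3347, 0.1353]
ee_rot: [-0.002, 0.46, 0.888, -0.003]
contact_force: [-6.2, -4.6, 6.8]
width: 0.0
gripper_force: 4.1
t 3.25 bank mm [-58.8  77.2 135.3] toolx yaw 125.3 tilt [-0.006 -0.004] F bank [-7.7, -0.2, 6.8] w 0.0
```

```bash
python3 -m pendant '[{"dx":0,"dy":0.0015,"dz":0,"rx":0,"ry":0,"rz":0,"hand":0},{"dx":0,"dy":0.0015,"dz":0,"rx":0,"ry":0,"rz":0,"hand":0}]'; python3 st.py
```

```text
clock: 3.42
position: [0.436, 0.3366, 0.1354]
ee_rot: [-0.002, 0.46, 0.888, -0.003]
contact_force: [-4.9, -4.8, 7.1]
width: -0.0002
gripper_force: 3.7
t 3.42 bank mm [-55.6  77.3 135.4] toolx yaw 125.3 tilt [-0.005 -0.004] F bank [-6.8, -1.1, 7.1] w -0.0002
```

```bash
python3 -m pendant '[{"dx":0,"dy":0.0015,"dz":0,"rx":0,"ry":0,"rz":0,"hand":0},{"dx":0,"dy":0.0015,"dz":0,"rx":0,"ry":0,"rz":0,"hand":0}]'; python3 st.py
```

```text
clock: 3.58
position: [0.4388, 0.3386, 0.1354]
ee_rot: [-0.001, 0.46, 0.888, -0.002]
contact_force: [-5.0, -3.2, 6.5]
width: 0.0002
gripper_force: 3.3
t 3.58 bank mm [-52.2  77.3 135.4] toolx yaw 125.3 tilt [-0.005 -0.003] F bank [-5.9, 0.2, 6.5] w 0.0002
```

```bash
python3 -m pendant '[{"dx":0,"dy":0.001,"dz":0,"rx":0,"ry":0,"rz":0,"hand":0},{"dx":0,"dy":0.001,"dz":0,"rx":0,"ry":0,"rz":0,"hand":0}]'; python3 st.py
```

```text
clock: 3.75
position: [0.4406, 0.3399, 0.1355]
ee_rot: [-0.001, 0.46, 0.888, -0.002]
contact_force: [-5.8, -3.5, 6.3]
width: -0.0001
gripper_force: 3.5
t 3.75 bank mm [-49.9  77.3 135.5] toolx yaw 125.3 tilt [-0.004 -0.003] F bank [-6.7, 0.5, 6.3] w -0.0001
```

```bash
python3 -m pendant '[{"dx":0,"dy":0.001,"dz":0,"rx":0,"ry":0,"rz":0,"hand":0},{"dx":0,"dy":0.001,"dz":0,"rx":0,"ry":0,"rz":0,"hand":0}]'; python3 st.py
```

```text
clock: 3.92
position: [0.4411, 0.3403, 0.1355]
ee_rot: [-0.002, 0.46, 0.888, -0.003]
contact_force: [-7.9, -5.5, 8.8]
width: -0.0001
gripper_force: 5.4
t 3.92 bank mm [-49.3  77.3 135.5] toolx yaw 125.3 tilt [-0.007 -0.004] F bank [-9.6, 0.0, 8.8] w -0.0001
```

```bash
python3 -m pendant '[{"dx":0,"dy":0.001,"dz":0,"rx":0,"ry":0,"rz":0,"hand":0}]'; python3 st.py
```

```text
clock: 4.0
position: [0.4413, 0.3404, 0.1356]
ee_rot: [-0.002, 0.46, 0.888, -0.004]
contact_force: [-10.3, -7.1, 10.7]
width: -0.0002
gripper_force: 6.1
t 4.0 bank mm [-49.1  77.4 135.6] toolx yaw 125.3 tilt [-0.008 -0.005] F bank [-12.5, 0.1, 10.7] w -0.0002
```

Left is blocked at about 12 mm of travel: the force rose and the motion stopped. Next I back out and try the middle lever.

```bash
python3 -m pendant '[{"dx":0,"dy":-0.01,"dz":0,"rx":0,"ry":0,"rz":0,"hand":0},{"dx":0,"dy":-0.015,"dz":0,"rx":0,"ry":0,"rz":0,"hand":0},{"dx":0,"dy":-0.01,"dz":0,"rx":0,"ry":0,"rz":0,"hand":0},{"dx":-0.019,"dy":0,"dz":0,"rx":0,"ry":0,"rz":0,"hand":0},{"dx":-0.019,"dy":0,"dz":0,"rx":0,"ry":0,"rz":0,"hand":0},{"dx":-0.019,"dy":0,"dz":0,"rx":0,"ry":0,"rz":0,"hand":0},{"dx":-0.019,"dy":0,"dz":0,"rx":0,"ry":0,"rz":0,"hand":0},{"dx":0,"dy":0.005,"dz":0,"rx":0,"ry":0,"rz":0,"hand":0},{"dx":0,"dy":0.005,"dz":0,"rx":0,"ry":0,"rz":0,"hand":0},{"dx":0,"dy":0.004,"dz":0,"rx":0,"ry":0,"rz":0,"hand":0},{"dx":0,"dy":0.002,"dz":0,"rx":0,"ry":0,"rz":0,"hand":0},{"dx":0,"dy":0.001,"dz":0,"rx":0,"ry":0,"rz":0,"hand":0}]'; python3 st.py
```

```text
clock: 5.0
position: [0.4743, 0.2715, 0.1352]
ee_rot: [-0.0, 0.459, 0.888, 0.0]
contact_force: [0.3, 0.9, -0.1]
width: -0.0
gripper_force: 0.0
t 5.0 bank mm [-61.8   2.  135.2] toolx yaw 125.3 tilt [0. 0.] F bank [0.8, 0.5, -0.1] w -0.0
```

```bash
python3 -m pendant '[{"dx":0,"dy":0.0015,"dz":0,"rx":0,"ry":0,"rz":0,"hand":0},{"dx":0,"dy":0.0015,"dz":0,"rx":0,"ry":0,"rz":0,"hand":0},{"dx":0,"dy":0.0015,"dz":0,"rx":0,"ry":0,"rz":0,"hand":0}]'; python3 st.py
```

```text
clock: 5.25
position: [0.4756, 0.2723, 0.1351]
ee_rot: [-0.002, 0.459, 0.888, -0.002]
contact_force: [-6.4, -3.3, 5.8]
width: 0.0003
gripper_force: 3.7
t 5.25 bank mm [-60.3   1.9 135.1] toolx yaw 125.3 tilt [-0.005 -0.002] F bank [-7.2, 1.0, 5.8] w 0.0003
```

```bash
python3 -m pendant '[{"dx":0,"dy":0.0015,"dz":0,"rx":0,"ry":0,"rz":0,"hand":0},{"dx":0,"dy":0.0015,"dz":0,"rx":0,"ry":0,"rz":0,"hand":0}]'; python3 st.py
```

```text
clock: 5.42
position: [0.4773, 0.2734, 0.1353]
ee_rot: [-0.002, 0.46, 0.888, -0.003]
contact_force: [-8.3, -4.2, 6.9]
width: -0.0
gripper_force: 3.9
t 5.42 bank mm [-58.2   1.8 135.3] toolx yaw 125.3 tilt [-0.006 -0.003] F bank [-9.2, 1.3, 6.9] w -0.0
```

Moving. I continue to the stop region, about -49.

```bash
python3 -m pendant '[{"dx":0,"dy":0.0015,"dz":0,"rx":0,"ry":0,"rz":0,"hand":0},{"dx":0,"dy":0.0015,"dz":0,"rx":0,"ry":0,"rz":0,"hand":0},{"dx":0,"dy":0.0015,"dz":0,"rx":0,"ry":0,"rz":0,"hand":0}]'; python3 st.py
```

```text
clock: 5.67
position: [0.4816, 0.2762, 0.1355]
ee_rot: [-0.002, 0.46, 0.888, -0.002]
contact_force: [-5.2, -3.3, 5.7]
width: -0.0002
gripper_force: 3.4
t 5.67 bank mm [-53.2   1.7 135.5] toolx yaw 125.3 tilt [-0.005 -0.003] F bank [-6.1, 0.3, 5.7] w -0.0002
```

```bash
python3 -m pendant '[{"dx":0,"dy":0.0015,"dz":0,"rx":0,"ry":0,"rz":0,"hand":0},{"dx":0,"dy":0.001,"dz":0,"rx":0,"ry":0,"rz":0,"hand":0},{"dx":0,"dy":0.001,"dz":0,"rx":0,"ry":0,"rz":0,"hand":0}]'; python3 st.py
```

```text
clock: 5.92
position: [0.4848, 0.2784, 0.1355]
ee_rot: [-0.001, 0.46, 0.888, -0.002]
contact_force: [-5.3, -2.8, 5.3]
width: -0.0001
gripper_force: 2.9
t 5.92 bank mm [-49.2   1.6 135.5] toolx yaw 125.3 tilt [-0.004 -0.002] F bank [-5.9, 0.7, 5.3] w -0.0001
```

```bash
python3 -m pendant '[{"dx":0,"dy":0.001,"dz":0,"rx":0,"ry":0,"rz":0,"hand":0},{"dx":0,"dy":0.001,"dz":0,"rx":0,"ry":0,"rz":0,"hand":0}]'; python3 st.py
```

```text
clock: 6.08
position: [0.4866, 0.2797, 0.1355]
ee_rot: [-0.001, 0.46, 0.888, -0.002]
contact_force: [-4.3, -3.3, 4.1]
width: -0.0
gripper_force: 2.7
t 6.08 bank mm [-47.1   1.6 135.5] toolx yaw 125.3 tilt [-0.004 -0.002] F bank [-5.4, -0.2, 4.1] w -0.0
```

```bash
python3 -m pendant '[{"dx":0,"dy":0.001,"dz":0,"rx":0,"ry":0,"rz":0,"hand":0},{"dx":0,"dy":0.001,"dz":0,"rx":0,"ry":0,"rz":0,"hand":0}]'; python3 st.py
```

```text
clock: 6.25
position: [0.4884, 0.2809, 0.1355]
ee_rot: [-0.001, 0.46, 0.888, -0.002]
contact_force: [-4.2, -2.2, 4.6]
width: 0.0003
gripper_force: 2.5
t 6.25 bank mm [-44.9   1.5 135.5] toolx yaw 125.3 tilt [-0.003 -0.002] F bank [-4.7, 0.6, 4.6] w 0.0003
```

```bash
python3 -m pendant '[{"dx":0,"dy":0.001,"dz":0,"rx":0,"ry":0,"rz":0,"hand":0},{"dx":0,"dy":0.001,"dz":0,"rx":0,"ry":0,"rz":0,"hand":0}]'; python3 st.py
```

```text
clock: 6.42
position: [0.4907, 0.2824, 0.1355]
ee_rot: [-0.001, 0.46, 0.888, -0.001]
contact_force: [-3.9, -3.1, 4.7]
width: 0.0
gripper_force: 2.4
t 6.42 bank mm [-42.2   1.5 135.5] toolx yaw 125.3 tilt [-0.002 -0.001] F bank [-5.0, -0.3, 4.7] w 0.0
```

```bash
python3 -m pendant '[{"dx":0,"dy":0.001,"dz":0,"rx":0,"ry":0,"rz":0,"hand":0},{"dx":0,"dy":0.001,"dz":0,"rx":0,"ry":0,"rz":0,"hand":0}]'; python3 st.py
```

```text
clock: 6.58
position: [0.4932, 0.284, 0.1354]
ee_rot: [-0.0, 0.46, 0.888, -0.0]
contact_force: [-3.4, -1.1, 3.9]
width: -0.0001
gripper_force: 2.2
t 6.58 bank mm [-39.2   1.3 135.4] toolx yaw 125.2 tilt [-0.001 -0.   ] F bank [-3.4, 1.0, 3.9] w -0.0001
```

Free: it is well past the stop. I carry on over.

```bash
python3 -m pendant '[{"dx":0,"dy":0.003,"dz":0,"rx":0,"ry":0,"rz":0,"hand":0},{"dx":0,"dy":0.003,"dz":0,"rx":0,"ry":0,"rz":0,"hand":0},{"dx":0,"dy":0.004,"dz":0,"rx":0,"ry":0,"rz":0,"hand":0},{"dx":0,"dy":0.004,"dz":0,"rx":0,"ry":0,"rz":0,"hand":0},{"dx":0,"dy":0.004,"dz":0,"rx":0,"ry":0,"rz":0,"hand":0},{"dx":0,"dy":0.004,"dz":0,"rx":0,"ry":0,"rz":0,"hand":0}]'; python3 st.py
```

```text
clock: 7.08
position: [0.5122, 0.2971, 0.1353]
ee_rot: [0.0, 0.46, 0.888, 0.0]
contact_force: [-2.2, -1.6, 3.4]
width: -0.0001
gripper_force: 1.7
t 7.08 bank mm [-16.1   1.  135.3] toolx yaw 125.2 tilt [0.001 0.   ] F bank [-2.8, -0.1, 3.4] w -0.0001
```

```bash
python3 -m pendant '[{"dx":0,"dy":0.003,"dz":0,"rx":0,"ry":0,"rz":0,"hand":0},{"dx":0,"dy":0.003,"dz":0,"rx":0,"ry":0,"rz":0,"hand":0},{"dx":0,"dy":0.003,"dz":0,"rx":0,"ry":0,"rz":0,"hand":0},{"dx":0,"dy":0.002,"dz":0,"rx":0,"ry":0,"rz":0,"hand":0},{"dx":0,"dy":0.001,"dz":0,"rx":0,"ry":0,"rz":0,"hand":0}]'; python3 st.py
```

```text
clock: 7.5
position: [0.5218, 0.3038, 0.1351]
ee_rot: [0.0, 0.46, 0.888, 0.0]
contact_force: [-0.8, -2.3, 1.0]
width: -0.0001
gripper_force: 1.3
t 7.5 bank mm [ -4.4   1.  135.1] toolx yaw 125.2 tilt [0. 0.] F bank [-2.0, -1.4, 1.0] w -0.0001
```

```bash
python3 -m pendant '[{"dx":0,"dy":0.0015,"dz":0,"rx":0,"ry":0,"rz":0,"hand":0},{"dx":0,"dy":0.0015,"dz":0,"rx":0,"ry":0,"rz":0,"hand":0}]'; python3 st.py
```

```text
clock: 7.67
position: [0.5237, 0.3051, 0.1349]
ee_rot: [-0.0, 0.46, 0.888, -0.0]
contact_force: [-1.9, -3.2, -0.6]
width: -0.0003
gripper_force: 1.3
t 7.67 bank mm [ -2.1   1.  134.9] toolx yaw 125.2 tilt [-0.001 -0.001] F bank [-3.4, -1.5, -0.6] w -0.0003
```

```bash
python3 -m pendant '[{"dx":0,"dy":0.0015,"dz":0,"rx":0,"ry":0,"rz":0,"hand":0},{"dx":0,"dy":0.0015,"dz":0,"rx":0,"ry":0,"rz":0,"hand":0},{"dx":0,"dy":0.0015,"dz":0,"rx":0,"ry":0,"rz":0,"hand":0}]'; python3 st.py
```

```text
clock: 7.92
position: [0.5272, 0.308, 0.1349]
ee_rot: [-0.0, 0.46, 0.888, -0.0]
contact_force: [-2.4, -2.3, -1.4]
width: 0.0003
gripper_force: 1.1
t 7.92 bank mm [  2.4   1.3 134.9] toolx yaw 125.2 tilt [-0.001 -0.   ] F bank [-3.3, -0.5, -1.4] w 0.0003
```

```bash
python3 -m pendant '[{"dx":0,"dy":0.0015,"dz":0,"rx":0,"ry":0,"rz":0,"hand":0},{"dx":0,"dy":0.0015,"dz":0,"rx":0,"ry":0,"rz":0,"hand":0}]'; python3 st.py
```

```text
clock: 8.08
position: [0.5298, 0.3099, 0.1351]
ee_rot: [-0.0, 0.46, 0.888, 0.0]
contact_force: [-2.7, -1.3, -1.0]
width: 0.0004
gripper_force: 1.1
t 8.08 bank mm [  5.6   1.5 135.1] toolx yaw 125.2 tilt [-0.001  0.   ] F bank [-2.9, 0.5, -1.0] w 0.0004
```

```bash
python3 -m pendant '[{"dx":0,"dy":0.0015,"dz":0,"rx":0,"ry":0,"rz":0,"hand":0},{"dx":0,"dy":0.001,"dz":0,"rx":0,"ry":0,"rz":0,"hand":0}]'; python3 st.py
```

```text
clock: 8.25
position: [0.5321, 0.3115, 0.1353]
ee_rot: [-0.0, 0.46, 0.888, 0.0]
contact_force: [-2.2, -1.0, -1.6]
width: -0.0
gripper_force: 1.0
t 8.25 bank mm [  8.4   1.4 135.3] toolx yaw 125.2 tilt [0.    0.001] F bank [-2.4, 0.4, -1.6] w -0.0
```

```bash
python3 -m pendant '[{"dx":0,"dy":0.001,"dz":0,"rx":0,"ry":0,"rz":0,"hand":0},{"dx":0,"dy":0.001,"dz":0,"rx":0,"ry":0,"rz":0,"hand":0}]'; python3 st.py
```

```text
clock: 8.42
position: [0.5337, 0.3125, 0.1354]
ee_rot: [-0.0, 0.46, 0.888, 0.0]
contact_force: [-2.3, -2.3, -0.7]
width: 0.0
gripper_force: 1.0
t 8.42 bank mm [ 10.3   1.3 135.4] toolx yaw 125.2 tilt [0. 0.] F bank [-3.2, -0.5, -0.7] w 0.0
```

```bash
python3 -m pendant '[{"dx":0,"dy":0.001,"dz":0,"rx":0,"ry":0,"rz":0,"hand":0},{"dx":0,"dy":0.001,"dz":0,"rx":0,"ry":0,"rz":0,"hand":0}]'; python3 st.py
```

```text
clock: 8.58
position: [0.5353, 0.3136, 0.1354]
ee_rot: [0.0, 0.46, 0.888, 0.0]
contact_force: [-0.8, -1.2, -1.0]
width: 0.0
gripper_force: 0.9
t 8.58 bank mm [ 12.3   1.3 135.4] toolx yaw 125.2 tilt [0. 0.] F bank [-1.3, -0.5, -1.0] w 0.0
```

```bash
python3 -m pendant '[{"dx":0,"dy":0.001,"dz":0,"rx":0,"ry":0,"rz":0,"hand":0},{"dx":0,"dy":0.001,"dz":0,"rx":0,"ry":0,"rz":0,"hand":0}]'; python3 st.py
```

```text
clock: 8.75
position: [0.5362, 0.3142, 0.1353]
ee_rot: [-0.0, 0.46, 0.888, -0.001]
contact_force: [-4.5, -2.8, 2.4]
width: -0.0005
gripper_force: 2.8
t 8.75 bank mm [ 13.4   1.2 135.3] toolx yaw 125.3 tilt [-0.002 -0.001] F bank [-5.3, 0.3, 2.4] w -0.0005
```

```bash
python3 -m pendant '[{"dx":0,"dy":0.001,"dz":0,"rx":0,"ry":0,"rz":0,"hand":0}]'; python3 st.py
```

```text
clock: 8.83
position: [0.5363, 0.3143, 0.1352]
ee_rot: [-0.001, 0.46, 0.888, -0.002]
contact_force: [-5.7, -4.3, 2.9]
width: -0.0002
gripper_force: 4.0
t 8.83 bank mm [ 13.4   1.2 135.2] toolx yaw 125.3 tilt [-0.003 -0.002] F bank [-7.1, -0.2, 2.9] w -0.0002
```

The middle lever is at its end stop. I back out and try left again; it sits at 0.12, so contact comes at about -49.

```bash
python3 -m pendant '[{"dx":0,"dy":-0.014,"dz":0,"rx":0,"ry":0,"rz":0,"hand":0},{"dx":0,"dy":-0.02,"dz":0,"rx":0,"ry":0,"rz":0,"hand":0},{"dx":0,"dy":-0.02,"dz":0,"rx":0,"ry":0,"rz":0,"hand":0},{"dx":0,"dy":-0.02,"dz":0,"rx":0,"ry":0,"rz":0,"hand":0},{"dx":0,"dy":-0.02,"dz":0,"rx":0,"ry":0,"rz":0,"hand":0},{"dx":0.019,"dy":0,"dz":0,"rx":0,"ry":0,"rz":0,"hand":0},{"dx":0.019,"dy":0,"dz":0,"rx":0,"ry":0,"rz":0,"hand":0},{"dx":0.019,"dy":0,"dz":0,"rx":0,"ry":0,"rz":0,"hand":0},{"dx":0.018,"dy":0,"dz":0,"rx":0,"ry":0,"rz":0,"hand":0},{"dx":0,"dy":0.008,"dz":0,"rx":0,"ry":0,"rz":0,"hand":0},{"dx":0,"dy":0.008,"dz":0,"rx":0,"ry":0,"rz":0,"hand":0},{"dx":0,"dy":0.004,"dz":0,"rx":0,"ry":0,"rz":0,"hand":0}]'; python3 st.py
```

```text
clock: 9.83
position: [0.4366, 0.335, 0.1359]
ee_rot: [0.001, 0.46, 0.888, 0.002]
contact_force: [0.9, 0.6, 0.2]
width: 0.0
gripper_force: 0.0
t 9.83 bank mm [-56.   75.6 135.9] toolx yaw 125.3 tilt [0.004 0.002] F bank [1.0, -0.0, 0.2] w 0.0
```

```bash
python3 -m pendant '[{"dx":0,"dy":0.003,"dz":0,"rx":0,"ry":0,"rz":0,"hand":0},{"dx":0,"dy":0.002,"dz":0,"rx":0,"ry":0,"rz":0,"hand":0},{"dx":0,"dy":0.0015,"dz":0,"rx":0,"ry":0,"rz":0,"hand":0}]'; python3 st.py
```

```text
clock: 10.08
position: [0.4401, 0.3372, 0.1352]
ee_rot: [0.0, 0.46, 0.888, 0.0]
contact_force: [-0.9, -0.0, -0.1]
width: -0.0001
gripper_force: 0.0
t 10.08 bank mm [-52.   75.4 135.2] toolx yaw 125.2 tilt [ 0. -0.] F bank [-0.7, 0.5, -0.1] w -0.0001
```

```bash
python3 -m pendant '[{"dx":0,"dy":0.0015,"dz":0,"rx":0,"ry":0,"rz":0,"hand":0},{"dx":0,"dy":0.0015,"dz":0,"rx":0,"ry":0,"rz":0,"hand":0},{"dx":0,"dy":0.001,"dz":0,"rx":0,"ry":0,"rz":0,"hand":0}]'; python3 st.py
```

```text
clock: 10.33
position: [0.4417, 0.3388, 0.1351]
ee_rot: [-0.001, 0.46, 0.888, -0.001]
contact_force: [-2.7, -4.3, 2.5]
width: 0.0004
gripper_force: 2.0
t 10.33 bank mm [-49.7  75.8 135.1] toolx yaw 125.2 tilt [-0.002 -0.002] F bank [-4.7, -2.0, 2.5] w 0.0004
```

```bash
python3 -m pendant '[{"dx":0,"dy":0.001,"dz":0,"rx":0,"ry":0,"rz":0,"hand":0},{"dx":0,"dy":0.001,"dz":0,"rx":0,"ry":0,"rz":0,"hand":0}]'; python3 st.py
```

```text
clock: 10.5
position: [0.4419, 0.3389, 0.1351]
ee_rot: [-0.001, 0.46, 0.888, -0.003]
contact_force: [-5.8, -5.8, 6.1]
width: -0.0002
gripper_force: 4.2
t 10.5 bank mm [-49.5  75.8 135.1] toolx yaw 125.3 tilt [-0.005 -0.004] F bank [-8.1, -1.4, 6.1] w -0.0002
```

```bash
python3 -m pendant '[{"dx":0,"dy":0.001,"dz":0,"rx":0,"ry":0,"rz":0,"hand":0}]'; python3 st.py
```

```text
clock: 10.58
position: [0.4421, 0.339, 0.1351]
ee_rot: [-0.001, 0.46, 0.888, -0.004]
contact_force: [-6.6, -6.6, 7.2]
width: 0.0
gripper_force: 5.0
t 10.58 bank mm [-49.3  75.8 135.1] toolx yaw 125.3 tilt [-0.006 -0.005] F bank [-9.2, -1.6, 7.2] w 0.0
```

```bash
python3 -m pendant '[{"dx":0,"dy":0.001,"dz":0,"rx":0,"ry":0,"rz":0,"hand":0}]'; python3 st.py
```

```text
clock: 10.67
position: [0.4422, 0.3391, 0.1352]
ee_rot: [-0.002, 0.46, 0.888, -0.004]
contact_force: [-8.3, -8.3, 8.0]
width: -0.0003
gripper_force: 5.9
t 10.67 bank mm [-49.1  75.8 135.2] toolx yaw 125.3 tilt [-0.007 -0.006] F bank [-11.6, -2.0, 8.0] w -0.0003
```

```bash
python3 -m pendant '[{"dx":0,"dy":0.0005,"dz":0,"rx":0,"ry":0,"rz":0,"hand":0}]'; python3 st.py
```

```text
clock: 10.75
position: [0.4423, 0.3391, 0.1352]
ee_rot: [-0.002, 0.46, 0.888, -0.005]
contact_force: [-7.7, -8.7, 9.0]
width: 0.0001
gripper_force: 6.0
t 10.75 bank mm [-49.   75.7 135.2] toolx yaw 125.3 tilt [-0.008 -0.007] F bank [-11.3, -2.7, 9.0] w 0.0001
```

Still blocked, so right is next.

```bash
python3 -m pendant '[{"dx":0,"dy":-0.01,"dz":0,"rx":0,"ry":0,"rz":0,"hand":0},{"dx":0,"dy":-0.015,"dz":0,"rx":0,"ry":0,"rz":0,"hand":0},{"dx":0,"dy":-0.01,"dz":0,"rx":0,"ry":0,"rz":0,"hand":0},{"dx":-0.025,"dy":0,"dz":0,"rx":0,"ry":0,"rz":0,"hand":0},{"dx":-0.025,"dy":0,"dz":0,"rx":0,"ry":0,"rz":0,"hand":0},{"dx":-0.025,"dy":0,"dz":0,"rx":0,"ry":0,"rz":0,"hand":0},{"dx":-0.025,"dy":0,"dz":0,"rx":0,"ry":0,"rz":0,"hand":0},{"dx":-0.025,"dy":0,"dz":0,"rx":0,"ry":0,"rz":0,"hand":0},{"dx":-0.025,"dy":0,"dz":0,"rx":0,"ry":0,"rz":0,"hand":0},{"dx":0,"dy":0,"dz":0,"rx":0,"ry":0,"rz":0,"hand":0},{"dx":0,"dy":0.006,"dz":0,"rx":0,"ry":0,"rz":0,"hand":0},{"dx":0,"dy":0.006,"dz":0,"rx":0,"ry":0,"rz":0,"hand":0}]'; python3 st.py
```

```text
clock: 11.75
position: [0.5139, 0.2071, 0.1354]
ee_rot: [-0.0, 0.46, 0.888, 0.0]
contact_force: [-0.6, 0.4, -0.3]
width: -0.0001
gripper_force: 0.0
t 11.75 bank mm [-66.6 -73.4 135.4] toolx yaw 125.2 tilt [0.    0.001] F bank [-0.2, 0.7, -0.3] w -0.0001
```

```bash
python3 -m pendant '[{"dx":0,"dy":0.002,"dz":0,"rx":0,"ry":0,"rz":0,"hand":0},{"dx":0,"dy":0.002,"dz":0,"rx":0,"ry":0,"rz":0,"hand":0},{"dx":0,"dy":0.0015,"dz":0,"rx":0,"ry":0,"rz":0,"hand":0},{"dx":0,"dy":0.0015,"dz":0,"rx":0,"ry":0,"rz":0,"hand":0}]'; python3 st.py
```

```text
clock: 12.08
position: [0.5183, 0.2109, 0.1352]
ee_rot: [-0.001, 0.459, 0.888, -0.001]
contact_force: [-4.8, -2.6, 3.4]
width: 0.0002
gripper_force: 2.4
t 12.08 bank mm [-60.8 -72.8 135.2] toolx yaw 125.3 tilt [-0.003 -0.001] F bank [-5.4, 0.6, 3.4] w 0.0002
```

```bash
python3 -m pendant '[{"dx":0,"dy":0.0015,"dz":0,"rx":0,"ry":0,"rz":0,"hand":0},{"dx":0,"dy":0.0015,"dz":0,"rx":0,"ry":0,"rz":0,"hand":0},{"dx":0,"dy":0.0015,"dz":0,"rx":0,"ry":0,"rz":0,"hand":0}]'; python3 st.py
```

```text
clock: 12.33
position: [0.5203, 0.2122, 0.1354]
ee_rot: [-0.002, 0.459, 0.888, -0.003]
contact_force: [-6.3, -3.2, 6.2]
width: 0.0001
gripper_force: 3.8
t 12.33 bank mm [-58.5 -72.9 135.4] toolx yaw 125.3 tilt [-0.006 -0.003] F bank [-7.0, 1.0, 6.2] w 0.0001
```

```bash
python3 -m pendant '[{"dx":0,"dy":0.0015,"dz":0,"rx":0,"ry":0,"rz":0,"hand":0},{"dx":0,"dy":0.0015,"dz":0,"rx":0,"ry":0,"rz":0,"hand":0},{"dx":0,"dy":0.0015,"dz":0,"rx":0,"ry":0,"rz":0,"hand":0},{"dx":0,"dy":0.0015,"dz":0,"rx":0,"ry":0,"rz":0,"hand":0},{"dx":0,"dy":0.001,"dz":0,"rx":0,"ry":0,"rz":0,"hand":0}]'; python3 st.py
```

```text
clock: 12.75
position: [0.5269, 0.2165, 0.1356]
ee_rot: [-0.001, 0.46, 0.888, -0.002]
contact_force: [-4.5, -2.6, 5.5]
width: -0.0003
gripper_force: 3.0
t 12.75 bank mm [-50.6 -73.2 135.6] toolx yaw 125.3 tilt [-0.004 -0.002] F bank [-5.2, 0.5, 5.5] w -0.0003
```

```bash
python3 -m pendant '[{"dx":0,"dy":0.001,"dz":0,"rx":0,"ry":0,"rz":0,"hand":0},{"dx":0,"dy":0.001,"dz":0,"rx":0,"ry":0,"rz":0,"hand":0},{"dx":0,"dy":0.001,"dz":0,"rx":0,"ry":0,"rz":0,"hand":0}]'; python3 st.py
```

```text
clock: 13.0
position: [0.5295, 0.2183, 0.1355]
ee_rot: [-0.001, 0.46, 0.888, -0.002]
contact_force: [-4.1, -2.8, 4.0]
width: 0.0
gripper_force: 2.7
t 13.0 bank mm [-47.4 -73.3 135.5] toolx yaw 125.3 tilt [-0.003 -0.002] F bank [-5.0, 0.1, 4.0] w 0.0
```

```bash
python3 -m pendant '[{"dx":0,"dy":0.001,"dz":0,"rx":0,"ry":0,"rz":0,"hand":0},{"dx":0,"dy":0.001,"dz":0,"rx":0,"ry":0,"rz":0,"hand":0},{"dx":0,"dy":0.001,"dz":0,"rx":0,"ry":0,"rz":0,"hand":0}]'; python3 st.py
```

```text
clock: 13.25
position: [0.5324, 0.2202, 0.1355]
ee_rot: [-0.001, 0.46, 0.888, -0.001]
contact_force: [-4.4, -2.6, 4.3]
width: -0.0002
gripper_force: 2.5
t 13.25 bank mm [-43.9 -73.4 135.5] toolx yaw 125.3 tilt [-0.003 -0.001] F bank [-5.1, 0.5, 4.3] w -0.0002
```

Free. I carry on to the end stop, at about +13.

```bash
python3 -m pendant '[{"dx":0,"dy":0.003,"dz":0,"rx":0,"ry":0,"rz":0,"hand":0},{"dx":0,"dy":0.003,"dz":0,"rx":0,"ry":0,"rz":0,"hand":0},{"dx":0,"dy":0.004,"dz":0,"rx":0,"ry":0,"rz":0,"hand":0},{"dx":0,"dy":0.004,"dz":0,"rx":0,"ry":0,"rz":0,"hand":0},{"dx":0,"dy":0.004,"dz":0,"rx":0,"ry":0,"rz":0,"hand":0},{"dx":0,"dy":0.004,"dz":0,"rx":0,"ry":0,"rz":0,"hand":0},{"dx":0,"dy":0.004,"dz":0,"rx":0,"ry":0,"rz":0,"hand":0},{"dx":0,"dy":0.004,"dz":0,"rx":0,"ry":0,"rz":0,"hand":0},{"dx":0,"dy":0.004,"dz":0,"rx":0,"ry":0,"rz":0,"hand":0},{"dx":0,"dy":0.003,"dz":0,"rx":0,"ry":0,"rz":0,"hand":0}]'; python3 st.py
```

```text
clock: 14.08
position: [0.5648, 0.2424, 0.1351]
ee_rot: [0.0, 0.46, 0.888, 0.0]
contact_force: [-2.4, -2.4, 1.0]
width: -0.0002
gripper_force: 1.4
t 14.08 bank mm [ -4.6 -73.9 135.1] toolx yaw 125.2 tilt [0. 0.] F bank [-3.3, -0.6, 1.0] w -0.0002
```

```bash
python3 -m pendant '[{"dx":0,"dy":0.002,"dz":0,"rx":0,"ry":0,"rz":0,"hand":0},{"dx":0,"dy":0.002,"dz":0,"rx":0,"ry":0,"rz":0,"hand":0},{"dx":0,"dy":0.002,"dz":0,"rx":0,"ry":0,"rz":0,"hand":0}]'; python3 st.py
```

```text
clock: 14.33
position: [0.569, 0.2454, 0.1346]
ee_rot: [-0.0, 0.46, 0.888, -0.0]
contact_force: [-2.2, -2.6, -1.1]
width: -0.0001
gripper_force: 1.2
t 14.33 bank mm [  0.5 -73.9 134.6] toolx yaw 125.2 tilt [-0.001 -0.001] F bank [-3.3, -0.9, -1.1] w -0.0001
```

```bash
python3 -m pendant '[{"dx":0,"dy":0.0015,"dz":0,"rx":0,"ry":0,"rz":0,"hand":0},{"dx":0,"dy":0.0015,"dz":0,"rx":0,"ry":0,"rz":0,"hand":0},{"dx":0,"dy":0.001,"dz":0,"rx":0,"ry":0,"rz":0,"hand":0}]'; python3 st.py
```

```text
clock: 14.58
position: [0.5723, 0.2481, 0.1351]
ee_rot: [-0.0, 0.46, 0.888, 0.0]
contact_force: [-1.4, -1.7, -0.6]
width: -0.0001
gripper_force: 1.0
t 14.58 bank mm [  4.8 -73.6 135.1] toolx yaw 125.2 tilt [-0.  0.] F bank [-2.1, -0.6, -0.6] w -0.0001
```

```bash
python3 -m pendant '[{"dx":0,"dy":0.0015,"dz":0,"rx":0,"ry":0,"rz":0,"hand":0},{"dx":0,"dy":0.0015,"dz":0,"rx":0,"ry":0,"rz":0,"hand":0},{"dx":0,"dy":0.001,"dz":0,"rx":0,"ry":0,"rz":0,"hand":0}]'; python3 st.py
```

```text
clock: 14.83
position: [0.5758, 0.2505, 0.1354]
ee_rot: [0.0, 0.46, 0.888, 0.0]
contact_force: [-1.9, -1.3, -0.1]
width: -0.0001
gripper_force: 1.0
t 14.83 bank mm [  9.  -73.7 135.4] toolx yaw 125.2 tilt [0. 0.] F bank [-2.3, -0.0, -0.1] w -0.0001
```

```bash
python3 -m pendant '[{"dx":0,"dy":0.001,"dz":0,"rx":0,"ry":0,"rz":0,"hand":0},{"dx":0,"dy":0.001,"dz":0,"rx":0,"ry":0,"rz":0,"hand":0},{"dx":0,"dy":0.001,"dz":0,"rx":0,"ry":0,"rz":0,"hand":0}]'; python3 st.py
```

```text
clock: 15.08
position: [0.5782, 0.252, 0.1354]
ee_rot: [0.0, 0.46, 0.888, 0.0]
contact_force: [-1.8, -0.7, -0.6]
width: -0.0002
gripper_force: 0.9
t 15.08 bank mm [ 11.8 -73.8 135.4] toolx yaw 125.2 tilt [0. 0.] F bank [-1.9, 0.5, -0.6] w -0.0002
```

```bash
python3 -m pendant '[{"dx":0,"dy":0.001,"dz":0,"rx":0,"ry":0,"rz":0,"hand":0},{"dx":0,"dy":0.001,"dz":0,"rx":0,"ry":0,"rz":0,"hand":0}]'; python3 st.py
```

```text
clock: 15.25
position: [0.5789, 0.2526, 0.1353]
ee_rot: [-0.001, 0.46, 0.888, -0.001]
contact_force: [-4.5, -4.6, 2.0]
width: -0.0003
gripper_force: 3.2
t 15.25 bank mm [ 12.7 -73.7 135.3] toolx yaw 125.3 tilt [-0.002 -0.001] F bank [-6.3, -1.2, 2.0] w -0.0003
```

The right lever is at its end stop. Now back out and over to the left lever.

```bash
python3 -m pendant '[{"dx":0,"dy":-0.014,"dz":0,"rx":0,"ry":0,"rz":0,"hand":0},{"dx":0,"dy":-0.02,"dz":0,"rx":0,"ry":0,"rz":0,"hand":0},{"dx":0,"dy":-0.02,"dz":0,"rx":0,"ry":0,"rz":0,"hand":0},{"dx":0,"dy":-0.02,"dz":0,"rx":0,"ry":0,"rz":0,"hand":0},{"dx":0,"dy":-0.02,"dz":0,"rx":0,"ry":0,"rz":0,"hand":0},{"dx":0.025,"dy":0,"dz":0,"rx":0,"ry":0,"rz":0,"hand":0},{"dx":0.025,"dy":0,"dz":0,"rx":0,"ry":0,"rz":0,"hand":0},{"dx":0.025,"dy":0,"dz":0,"rx":0,"ry":0,"rz":0,"hand":0},{"dx":0.025,"dy":0,"dz":0,"rx":0,"ry":0,"rz":0,"hand":0},{"dx":0.025,"dy":0,"dz":0,"rx":0,"ry":0,"rz":0,"hand":0},{"dx":0.024,"dy":0,"dz":0,"rx":0,"ry":0,"rz":0,"hand":0},{"dx":0,"dy":0.004,"dz":0,"rx":0,"ry":0,"rz":0,"hand":0}]'; python3 st.py
```

```text
clock: 16.25
position: [0.4185, 0.3265, 0.1361]
ee_rot: [-0.0, 0.459, 0.889, 0.002]
contact_force: [0.1, 0.5, 0.2]
width: 0.0001
gripper_force: 0.0
t 16.25 bank mm [-75.7  79.1 136.1] toolx yaw 125.4 tilt [0.001 0.004] F bank [0.4, 0.4, 0.2] w 0.0001
```

```bash
python3 -m pendant '[{"dx":0,"dy":0.008,"dz":0,"rx":0,"ry":0,"rz":0,"hand":0},{"dx":0,"dy":0.008,"dz":0,"rx":0,"ry":0,"rz":0,"hand":0},{"dx":0,"dy":0.003,"dz":0,"rx":0,"ry":0,"rz":0,"hand":0},{"dx":0,"dy":0.002,"dz":0,"rx":0,"ry":0,"rz":0,"hand":0},{"dx":0,"dy":0.0015,"dz":0,"rx":0,"ry":0,"rz":0,"hand":0}]'; python3 st.py
```

```text
clock: 16.67
position: [0.4397, 0.3354, 0.1352]
ee_rot: [0.0, 0.46, 0.888, 0.0]
contact_force: [0.8, 0.4, 0.2]
width: -0.0002
gripper_force: 0.0
t 16.67 bank mm [-53.3  74.2 135.2] toolx yaw 125.2 tilt [0. 0.] F bank [0.9, -0.2, 0.2] w -0.0002
```

```bash
python3 -m pendant '[{"dx":0,"dy":0.0015,"dz":0,"rx":0,"ry":0,"rz":0,"hand":0},{"dx":0,"dy":0.0015,"dz":0,"rx":0,"ry":0,"rz":0,"hand":0},{"dx":0,"dy":0.0015,"dz":0,"rx":0,"ry":0,"rz":0,"hand":0}]'; python3 st.py
```

```text
clock: 16.92
position: [0.4422, 0.338, 0.1352]
ee_rot: [-0.0, 0.46, 0.888, -0.0]
contact_force: [-1.2, -2.1, 0.2]
width: 0.0001
gripper_force: 1.5
t 16.92 bank mm [-49.7  74.8 135.2] toolx yaw 125.2 tilt [-0.001 -0.   ] F bank [-2.2, -1.0, 0.2] w 0.0001
```

```bash
python3 -m pendant '[{"dx":0,"dy":0.001,"dz":0,"rx":0,"ry":0,"rz":0,"hand":0},{"dx":0,"dy":0.001,"dz":0,"rx":0,"ry":0,"rz":0,"hand":0},{"dx":0,"dy":0.001,"dz":0,"rx":0,"ry":0,"rz":0,"hand":0}]'; python3 st.py
```

```text
clock: 17.17
position: [0.4432, 0.3387, 0.1354]
ee_rot: [-0.001, 0.46, 0.888, -0.002]
contact_force: [-3.5, -3.8, 5.6]
width: 0.0
gripper_force: 2.9
t 17.17 bank mm [-48.5  74.9 135.4] toolx yaw 125.3 tilt [-0.003 -0.003] F bank [-5.0, -1.1, 5.6] w 0.0
```

```bash
python3 -m pendant '[{"dx":0,"dy":0.001,"dz":0,"rx":0,"ry":0,"rz":0,"hand":0},{"dx":0,"dy":0.001,"dz":0,"rx":0,"ry":0,"rz":0,"hand":0}]'; python3 st.py
```

```text
clock: 17.33
position: [0.4448, 0.3401, 0.1355]
ee_rot: [-0.001, 0.46, 0.888, -0.002]
contact_force: [-4.2, -3.2, 5.0]
width: 0.0001
gripper_force: 2.7
t 17.33 bank mm [-46.4  75.1 135.5] toolx yaw 125.3 tilt [-0.003 -0.002] F bank [-5.3, -0.2, 5.0] w 0.0001
```

```bash
python3 -m pendant '[{"dx":0,"dy":0.001,"dz":0,"rx":0,"ry":0,"rz":0,"hand":0}]'; python3 st.py
```

```text
clock: 17.42
position: [0.4457, 0.3408, 0.1356]
ee_rot: [-0.001, 0.46, 0.888, -0.002]
contact_force: [-3.7, -3.4, 4.7]
width: -0.0002
gripper_force: 2.6
t 17.42 bank mm [-45.3  75.1 135.6] toolx yaw 125.3 tilt [-0.003 -0.002] F bank [-5.0, -0.7, 4.7] w -0.0002
```

Free now.

```bash
python3 -m pendant '[{"dx":0,"dy":0.003,"dz":0,"rx":0,"ry":0,"rz":0,"hand":0},{"dx":0,"dy":0.003,"dz":0,"rx":0,"ry":0,"rz":0,"hand":0},{"dx":0,"dy":0.004,"dz":0,"rx":0,"ry":0,"rz":0,"hand":0},{"dx":0,"dy":0.004,"dz":0,"rx":0,"ry":0,"rz":0,"hand":0},{"dx":0,"dy":0.004,"dz":0,"rx":0,"ry":0,"rz":0,"hand":0},{"dx":0,"dy":0.004,"dz":0,"rx":0,"ry":0,"rz":0,"hand":0},{"dx":0,"dy":0.004,"dz":0,"rx":0,"ry":0,"rz":0,"hand":0},{"dx":0,"dy":0.004,"dz":0,"rx":0,"ry":0,"rz":0,"hand":0},{"dx":0,"dy":0.004,"dz":0,"rx":0,"ry":0,"rz":0,"hand":0},{"dx":0,"dy":0.004,"dz":0,"rx":0,"ry":0,"rz":0,"hand":0},{"dx":0,"dy":0.002,"dz":0,"rx":0,"ry":0,"rz":0,"hand":0}]'; python3 st.py
```

```text
clock: 18.33
position: [0.4806, 0.3654, 0.135]
ee_rot: [0.0, 0.46, 0.888, 0.0]
contact_force: [-2.6, -1.2, 0.8]
width: -0.0002
gripper_force: 1.2
t 18.33 bank mm [ -2.6  75.1 135. ] toolx yaw 125.2 tilt [0. 0.] F bank [-2.8, 0.5, 0.8] w -0.0002
```

```bash
python3 -m pendant '[{"dx":0,"dy":0.002,"dz":0,"rx":0,"ry":0,"rz":0,"hand":0},{"dx":0,"dy":0.002,"dz":0,"rx":0,"ry":0,"rz":0,"hand":0},{"dx":0,"dy":0.0015,"dz":0,"rx":0,"ry":0,"rz":0,"hand":0}]'; python3 st.py
```

```text
clock: 18.58
position: [0.4842, 0.368, 0.1347]
ee_rot: [-0.0, 0.46, 0.888, -0.0]
contact_force: [-1.7, -2.0, -0.4]
width: -0.0002
gripper_force: 1.0
t 18.58 bank mm [  1.9  75.1 134.7] toolx yaw 125.2 tilt [-0.001 -0.001] F bank [-2.5, -0.6, -0.4] w -0.0002
```

```bash
python3 -m pendant '[{"dx":0,"dy":0.0015,"dz":0,"rx":0,"ry":0,"rz":0,"hand":0},{"dx":0,"dy":0.001,"dz":0,"rx":0,"ry":0,"rz":0,"hand":0},{"dx":0,"dy":0.001,"dz":0,"rx":0,"ry":0,"rz":0,"hand":0}]'; python3 st.py
```

```text
clock: 18.83
position: [0.4872, 0.3702, 0.1352]
ee_rot: [-0.0, 0.46, 0.888, -0.0]
contact_force: [-1.8, -1.1, -0.7]
width: 0.0
gripper_force: 0.9
t 18.83 bank mm [  5.6  75.2 135.2] toolx yaw 125.2 tilt [-0.  0.] F bank [-2.1, 0.1, -0.7] w 0.0
```

```bash
python3 -m pendant '[{"dx":0,"dy":0.0015,"dz":0,"rx":0,"ry":0,"rz":0,"hand":0},{"dx":0,"dy":0.001,"dz":0,"rx":0,"ry":0,"rz":0,"hand":0},{"dx":0,"dy":0.001,"dz":0,"rx":0,"ry":0,"rz":0,"hand":0}]'; python3 st.py
```

```text
clock: 19.08
position: [0.4902, 0.3723, 0.1354]
ee_rot: [0.0, 0.46, 0.888, 0.0]
contact_force: [-1.3, -1.4, -0.5]
width: 0.0001
gripper_force: 0.8
t 19.08 bank mm [  9.3  75.3 135.4] toolx yaw 125.2 tilt [0. 0.] F bank [-1.9, -0.4, -0.5] w 0.0001
```

```bash
python3 -m pendant '[{"dx":0,"dy":0.001,"dz":0,"rx":0,"ry":0,"rz":0,"hand":0},{"dx":0,"dy":0.001,"dz":0,"rx":0,"ry":0,"rz":0,"hand":0},{"dx":0,"dy":0.001,"dz":0,"rx":0,"ry":0,"rz":0,"hand":0}]'; python3 st.py
```

```text
clock: 19.33
position: [0.4926, 0.374, 0.1354]
ee_rot: [0.0, 0.46, 0.888, 0.0]
contact_force: [-1.1, -1.4, -0.5]
width: 0.0004
gripper_force: 0.8
t 19.33 bank mm [ 12.2  75.2 135.4] toolx yaw 125.2 tilt [0. 0.] F bank [-1.7, -0.5, -0.5] w 0.0004
```

```bash
python3 -m pendant '[{"dx":0,"dy":0.001,"dz":0,"rx":0,"ry":0,"rz":0,"hand":0},{"dx":0,"dy":0.001,"dz":0,"rx":0,"ry":0,"rz":0,"hand":0}]'; python3 st.py
```

```text
clock: 19.5
position: [0.4941, 0.375, 0.1354]
ee_rot: [-0.0, 0.46, 0.888, -0.0]
contact_force: [-2.7, -2.0, -0.1]
width: -0.0003
gripper_force: 1.8
t 19.5 bank mm [ 14.   75.2 135.4] toolx yaw 125.2 tilt [-0. -0.] F bank [-3.3, -0.1, -0.1] w -0.0003
```

```bash
python3 -m pendant '[{"dx":0,"dy":0.001,"dz":0,"rx":0,"ry":0,"rz":0,"hand":0}]'; python3 st.py
```

```text
clock: 19.58
position: [0.4941, 0.3751, 0.1352]
ee_rot: [-0.001, 0.46, 0.888, -0.001]
contact_force: [-4.4, -3.6, 1.7]
width: -0.0002
gripper_force: 3.0
t 19.58 bank mm [ 14.1  75.2 135.2] toolx yaw 125.2 tilt [-0.002 -0.001] F bank [-5.7, -0.4, 1.7] w -0.0002
```

```bash
python3 -m pendant '[{"dx":0,"dy":-0.014,"dz":0,"rx":0,"ry":0,"rz":0,"hand":0},{"dx":0,"dy":-0.02,"dz":0,"rx":0,"ry":0,"rz":0,"hand":0},{"dx":0,"dy":-0.025,"dz":0,"rx":0,"ry":0,"rz":0,"hand":0},{"dx":0,"dy":-0.025,"dz":0,"rx":0,"ry":0,"rz":0,"hand":0},{"dx":0,"dy":-0.025,"dz":-0.02,"rx":0,"ry":0,"rz":0,"hand":0},{"dx":0.02,"dy":-0.025,"dz":-0.025,"rx":0,"ry":0,"rz":0,"hand":0},{"dx":0.025,"dy":-0.025,"dz":-0.025,"rx":0,"ry":0,"rz":0,"hand":0},{"dx":0.025,"dy":-0.02,"dz":-0.025,"rx":0,"ry":0,"rz":0,"hand":0},{"dx":0.025,"dy":0,"dz":0,"rx":0,"ry":0,"rz":0,"hand":0},{"dx":0,"dy":0,"dz":0,"rx":0,"ry":0,"rz":0,"hand":0},{"dx":0,"dy":0,"dz":0,"rx":0,"ry":0,"rz":0,"hand":0}]'; python3 st.py; python3 - <<'E'
from h import *
t=manip.get_image("top"); cv2.imwrite("pics/top1.png",cv2.resize(t["frame"][130:280,220:400,::-1],None,fx=4,fy=4)); f=t["frame"].astype(int)
for x in (.0339,): 
  for b in blobs(f.max(2)<45,(245,140,385,265),60): print(b,(bank(plane(t,b[:2],.14))*1e3).round(0))
v=blobs((f[:,:,2]-f[:,:,0]>60),(200,180,300,260),15); print("vial",v)
E
```

```text
clock: 20.5
position: [0.2957, 0.3511, 0.2305]
ee_rot: [0.001, 0.459, 0.889, 0.002]
contact_force: [0.3, 0.3, -0.7]
width: 0.0001
gripper_force: 0.0
t 20.5 bank mm [-161.9  170.   230.5] toolx yaw 125.4 tilt [0.004 0.003] F bank [0.4, 0.1, -0.7] w 0.0001
(np.float64(270.7), np.float64(203.7), 152) [ 35.  75. 140.]
(np.float64(274.4), np.float64(170.3), 82) [ 83.  35. 140.]
(np.float64(304.8), np.float64(181.3), 151) [ 35.   0. 140.]
(np.float64(338.7), np.float64(159.3), 156) [ 34. -75. 140.]
vial [(np.float64(253.2), np.float64(242.3), 89)]
```

View pics/top1.png

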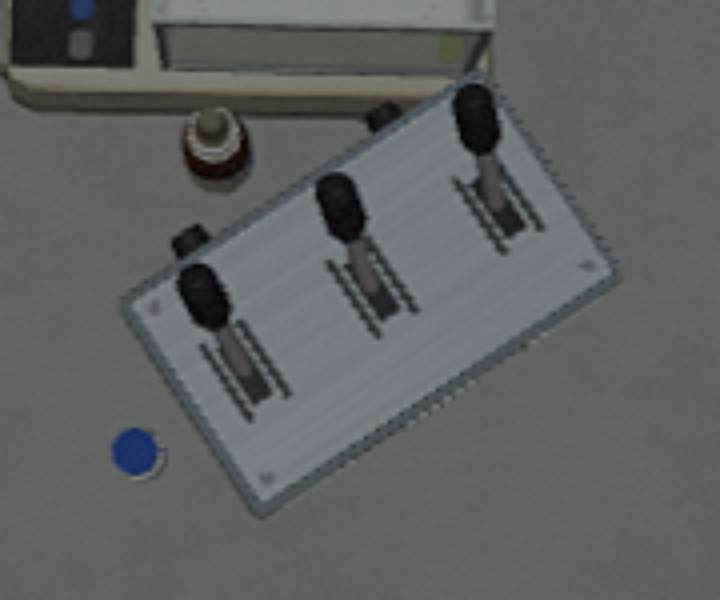

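The crop shows all three grips leaning to the back, at crop pixels (205,297), (342,207) and (477,118). They work out at bank x of +34 to +35 mm, which is fully on. The vial and dropper have not moved.

```bash
python3 -c "
from rig import manip
print(manip.sign_off())"
```

```text
the job is handed in; nothing more can be done
None
```

The job is handed in: all three levers are thrown fully on (order middle, right, left), the vial and dropper bottle are where they stood, and the arm is clear of everything, at 20.5 s of the 64 s allowed.

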